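# Safety test of the bench power box's residual-current breaker

### The job

Do the routine test of the bench power box: push in the round test button on the residual-current breaker, the one with the single wide lever, until its lever drops, then lift that lever all the way back up so that it latches and stays up by itself. Leave the two ordinary breakers beside it switched on, and do not disturb the things standing round the box.

Things in the scene. Friction and masses are not known exactly. Their poses are not given: they have to be found in the camera images.
- power_box: bench power box: fixed grey desk console, 105 deep (x) x 172 wide (y), 50 high in front, 78 behind; its cover slopes down to the robot at 15 degrees. Origin: centre of its underside; x away from the robot across the box, y left, z up. Two white breaker blocks sit side by side in the cover: the residual-current breaker and a pair of ordinary ones; which is left changes.
- rcd: residual-current breaker: white block 45 (up the slope) x 72 (y), face 8 out of the cover, one wide black lever on its left half, a round push button on its right half. Origin: its middle, on the cover's surface; axes as power_box, not tilted. In them the face's outward normal is (-0.259, 0, 0.966), up the slope is (0.966, 0, 0.259).
- test_top (a point): middle of the top of the grey round test button, 12 across, standing 13 out of the breaker's face, 36 to the right of the lever. Pushed in square to the sloping face (or nearly), at most 9.5 deep; the lever trips at 3 to 5 deep and about 3 N; bottomed at 5.4 N. Axes: z out of the sloping face, x up the slope.
- lever_tip (a point): middle of the free end of the wide black lever, a paddle 22 wide (y), 8 thick, 34 from pivot to tip; z axis along the lever to its tip. On: leans 19 degrees past upright away from the robot, tip 35 above rcd's origin. Dropped: leans 33 degrees towards the robot, tip 19 nearer the robot than the pivot and 31 above that origin.
- lever_pivot (a point): pivot of that lever, on the lever's middle plane, 5 below the breaker's face; the pivot axis is y, across the box.
- rcd_lever (a joint): angle of the wide lever, rad: 0 = up, latched on; 0.91 = dropped towards the robot, off. A spring drives it down; lift it right up to its stop (about -0.15) so that the catch snaps in; let go, it rests near 0. Takes up to 10 N near the tip: closed fingertips set down in front of the dropped lever, on the robot's side, and pushed back and up along its arc do it.
- rcd_test (a joint): how far the test button is pushed in, m: 0 = out, 0.0095 = bottom. It springs back out by itself, and dips for a moment while the lever is lifted back.
- breaker_left (a joint): angle of the narrower black lever (16 wide, 28 long) of the ordinary breaker on the left of the pair: 0 = up, on; 0.91 = down. Stays where it is put. Its middle is 18 to the left of breaker_pair.
- breaker_right (a joint): the same for the ordinary breaker on the right of the pair, 18 to the right of breaker_pair.
- breaker_pair: the pair of ordinary breakers, white block of the same size as the residual-current breaker, 72 to one side of it; two narrow black levers, no push button. Origin and axes as for rcd.
- label_roll: bystander: roll of white labels lying flat, 96 across, 50 high, left of the box. Origin: centre of its underside.
- carton: bystander: small closed brown carton, 65 x 100 x 61 high, right of the box. Origin: centre of its underside.
- marker: bystander: marker pen, 17 x 135 x 16, lying across in front of the box. Origin: centre of its underside.

How it is judged:
On the way, in this order (a step that is already met when the one before it is completed fails the run):
1. the test button is pushed in and the residual-current breaker's lever drops all the way (button more than 2 mm in while the lever reads more than 0.8 rad) (value of joint rcd_test above 0.002 m and value of joint rcd_lever above 0.8 rad), for 0.02 s.
2. the lever is lifted back up (less than 0.1 rad) (value of joint rcd_lever below 0.1 rad), for 0.2 s.
At the end, for the whole second after the job is handed in: The residual-current breaker's lever stands up, latched, by itself (less than 0.1 rad from its on position), the test button is out again (less than 2 mm in), and both ordinary breakers are still on (less than 0.25 rad) (value of joint rcd_lever below 0.1 rad and value of joint rcd_test below 0.002 m and value of joint each of breaker_left, breaker_right below 0.25 rad); the robot touches nothing.
It fails at once if an ordinary breaker is switched off (its lever moves more than 0.25 rad) (value of joint any of breaker_left, breaker_right above 0.25 rad).
It fails at once if the label roll, the carton or the marker is moved more than 25 mm (distance of any of label_roll, carton, marker from where it was at the start of the episode above 0.025 m).
It also fails if it takes over 35 s, if anything falls off the work surface, if the arm or the gripper's body presses on something with over 40 N, if the wrist force passes 120 N, or if a joint passes its speed limit or range.

### The arm

A 6-joint arm with a two-finger parallel gripper is mounted at the origin on the work surface; the furniture and walls round the work are solid. World frame = base frame: x ahead of the robot, y to its left, z up, the work surface at z = 0. Lengths are in m, angles in rad, forces in N, time in s.
With the tool pointing down it reaches from about 0.3 to 0.875 m from the base axis. Payload 6.4 kg.
Tool frame: the origin (TCP) lies at the very end of the fingers, on their centre line; the grasp point (between the pads) lies arm.grip_point_offset behind it (arm.grip_point_offset is the distance from the TCP to the grasp point, in m); y points along the fingers, z is the direction in which the jaws open and shut, and the axes are right-handed (so a half turn about y gives the same grasp; the last joint's range is limited). The gripper opens to 85 mm and grips with 20 to 120 N. Pads are 22 mm wide; open, the fingers measure 114 mm over their backs; the gripper's body (76 mm by 85 mm) begins 54 mm behind the grasp point. The pads swing forward as they close: fully open they stand 13 mm farther back than shut.
Start: joints at [0.974, 0.181, 1.607, -0, 1.354, -0.206], TCP at [0.219, 0.532, 0.231] pointing down, gripper open.
Joint ranges: [-2.99, 2.99], [-0.89, 2.07], [0.3, 2.58], [-1.14, 4.28], [0, 2.63], [-3.12, 3.12]. Speed limits (rad/s): [2.57, 2.57, 3.01, 3.14, 3.14, 3.14].

### API

Orientations are given as a 3x3 rotation matrix whose columns are the frame's x, y, z axes.
In Python, from bench import arm gives the robot as it stands. The module is installed in compiled form; this text tells all that it offers. Calls block until the motion is done:
- arm.movep(position, orientation): joint-space move of the TCP to a pose.
- arm.move_straight(position, ori=None, velocity=0.15, max_force=None): straight line of the TCP; ori=None keeps the orientation; velocity is the mean speed in m/s. With max_force (N) it stops when the force on the tool has changed by that much, and returns True; else False.
- arm.movej(angles): joint-space move.
- arm.release() and arm.close_gripper(): open the fingers fully, or close them until they stop; the grip force is fixed at half the most.
- arm.wait(seconds).
- arm.ik(position, orientation): joint angles nearest the present ones, or None.
- arm.observe(): the state.
- arm.capture(name): name is "side" or "top" or "wrist"; returns a dict with "frame" (400x640x3 uint8, red, green, blue), "mtx" (3x3 intrinsics, pixels), "R" (3x3) and "t" (3): a world point X has camera coordinates R X + t. Camera axes: x right, y down, z forward; pixel columns grow to the right and rows downward; lengths in m; the calibration is good to about 2 mm. The wrist camera is an equidistant fisheye: a pixel r from the principal point sees the ray r / f radians off the axis. A picture is of the moment at which its call begins. There is no depth.
A pose or a line that the arm cannot do raises arm.MotionError and nothing moves.
- arm.finish_job(): hands the job in, once; it reports no verdict.
The state is a dict: "clock": time; "joint_pos": joint angles; "dq": joint speeds; "joint_efforts": joint torques, N m; "ee_pos": TCP position; "tool_rot": TCP orientation; "contact_force": force on the tool from outside, world axes, zero at the start; "wrist_torque": the same for the moment, N m; "gripper_width": finger opening in m.
Only numpy, scipy, OpenCV 4.12 (cv2) and the standard library are available. Lean on these libraries where they do the work, as an engineer would, in place of code of your own. Each camera call takes 0.05 s, during which the arm holds its last target. There are 200 camera calls.

## Working session

There is one attempt and no reset: what is moved stays moved. The work goes in short steps, each a Python script; the robot and the scene stay as the last script left them, time stands still between calls to the robot, and variables do not carry over. Pictures are saved under pics/ and viewed, about 8 in all and at most 12, crops included, and the job is handed in when it is done.

```bash
mkdir -p pics
python3 - <<'E'
from bench import arm
import cv2,numpy as np,pickle
o=arm.observe();print(o['clock'],o['ee_pos'],o['tool_rot'],o['gripper_width'],arm.grip_point_offset)
d={}
for n in("top","side"):
    c=arm.capture(n);d[n]=c;cv2.imwrite(f"pics/{n}0.png",c["frame"][:,:,::-1]);print(n,c["mtx"].tolist(),(-c["R"].T@c["t"]),c["R"].tolist())
pickle.dump(d,open("c0.pkl","wb"))
E
```

```text
0.0 [0.21871018 0.53117838 0.23037206] [[ 9.24597542e-01 -9.75986166e-04  3.80944134e-01]
 [-3.80945231e-01 -1.47218385e-03  9.24596433e-01]
 [-3.41573526e-04 -9.99998440e-01 -1.73297484e-03]] 0.08564598423309376 0.0187
top [[366.1815414114642, 0.0, 327.2177586841809], [0.0, 366.1815414114642, 200.08655055580056], [0.0, 0.0, 1.0]] [0.34042172 0.05849524 0.95155496] [[0.024894163399727828, -0.999519381876103, -0.01847392439739073], [-0.9950686173092844, -0.02299998955226993, -0.09648547728432655], [0.09601420454712144, 0.020784747643604554, -0.9951629347953906]]
side [[478.277885280561, 0.0, 312.4397322991521], [0.0, 478.277885280561, 196.06226951883076], [0.0, 0.0, 1.0]] [ 0.04448001 -0.78509707  0.75860518] [[0.9145571161370883, -0.4041966153900991, 0.014504393479258235], [-0.21930172942336706, -0.5256980474633002, -0.8219174620150093], [0.33984118760817245, 0.7485096251889232, -0.5694219070290543]]
```

View pics/top0.png

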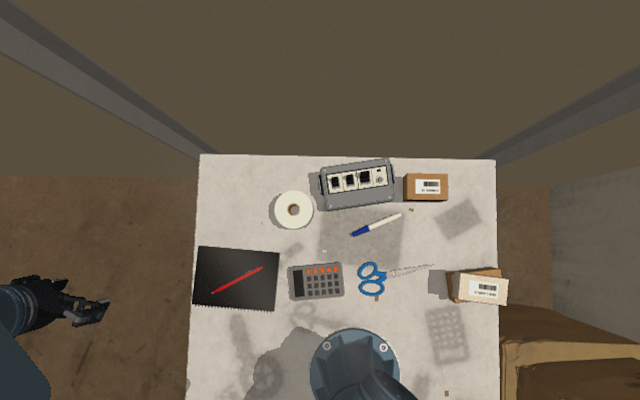

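View pics/side0.png

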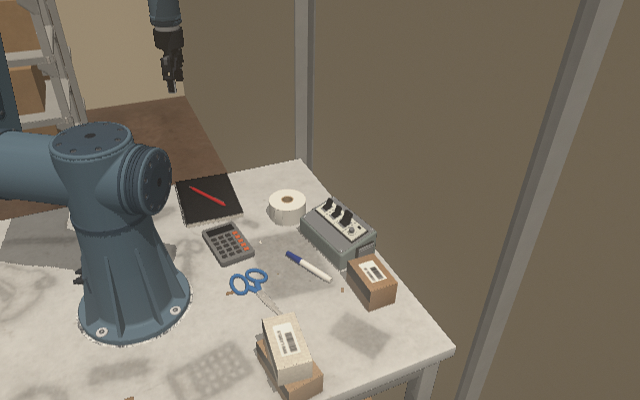

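The top view shows the box at about (357,184). The ordinary pair is on the left at (335,182) and (350,180), the wide lever is at (365,177) and the test button at (380,180). The label roll is at (293,210), the carton at (426,187) and the marker at (376,224). The side view agrees. Next I take a wrist view from near.

```bash
cat > h.py <<'E'
import numpy as np,cv2,pickle
def ray(c,u,v,fish=False):
    K=c["mtx"];x=(u-K[0,2])/K[0,0];y=(v-K[1,2])/K[1,1]
    if fish:
        r=np.hypot(x,y);s=np.sin(r)/r if r>1e-9 else 1;d=np.array([x*s,y*s,np.cos(r)])
    else: d=np.array([x,y,1.])
    R=np.array(c["R"]);return -R.T@c["t"],R.T@d/np.linalg.norm(d)
def plane(c,u,v,z,fish=False):
    o,d=ray(c,u,v,fish);return o+d*(z-o[2])/d[2]
def tri(rs):
    A=sum(np.eye(3)-np.outer(d,d) for o,d in rs);b=sum((np.eye(3)-np.outer(d,d))@o for o,d in rs)
    X=np.linalg.solve(A,b);return X,[np.linalg.norm(np.cross(d,X-o)) for o,d in rs]
def proj(c,X,fish=False):
    p=np.array(c["R"])@X+c["t"];K=c["mtx"]
    if fish:
        t=np.arctan2(np.hypot(p[0],p[1]),p[2]);q=p[:2]/np.hypot(p[0],p[1])*t
    else:q=p[:2]/p[2]
    return q*[K[0,0],K[1,1]]+K[:2,2]
def tool(yaw,pitch=0):
    # y axis down (tilted by pitch: tip swings towards +x box dir), z (jaws) along box y
    c,s=np.cos(yaw),np.sin(yaw);ex=np.array([c,s,0]);ey=np.array([-s,c,0])
    y=np.array([0,0,-1])*np.cos(pitch)+ex*np.sin(pitch);z=ey
    return np.column_stack([np.cross(y,z),y,z])
E
python3 - <<'E'
from h import *
from bench import arm
d=pickle.load(open("c0.pkl","rb"));c=d["top"]
for u,v,z in[(357,184,.07),(365,177,.1),(380,180,.08),(327,210,.05),(395,200,.05),(293,210,.05),(426,187,.06),(353,235,.01),(401,214,.01)]:print(u,v,plane(c,u,v,z).round(3))
print(tool(0.15),arm.observe()['tool_rot'].round(2))
a,b=plane(c,327,210,.05),plane(c,395,200,.05);e=a-b;yaw=np.arctan2(-e[0],e[1]);print("yaw",yaw)
m=plane(c,365,182,.07)
P=m+[-.06,0,.22-m[2]]
for y in (yaw,yaw+np.pi):
    print(arm.ik(P,tool(y)))
arm.movep(P,tool(yaw))
w=arm.capture("wrist");pickle.dump(w,open("w1.pkl","wb"));print(w["mtx"],-w["R"].T@w["t"],w["R"],arm.observe()["clock"])
cv2.imwrite("pics/w1.png",w["frame"][:,:,::-1])
E
```

```text
357 184 [0.466 0.006 0.07 ]
365 177 [ 0.479 -0.011  0.1  ]
380 180 [ 0.476 -0.049  0.08 ]
327 210 [0.403 0.077 0.05 ]
395 200 [ 0.431 -0.09   0.05 ]
293 210 [0.401 0.161 0.05 ]
426 187 [ 0.464 -0.163  0.06 ]
353 235 [0.343 0.01  0.01 ]
401 214 [ 0.4   -0.112  0.01 ]
[[ 0.98877108  0.         -0.14943813]
 [ 0.14943813  0.          0.98877108]
 [ 0.         -1.          0.        ]] [[ 0.92 -0.    0.38]
 [-0.38 -0.    0.92]
 [-0.   -1.   -0.  ]]
yaw 0.16992412626358117
[-3.23193009e-01 -1.95612585e-01  2.00431485e+00 -4.44089210e-16
  1.33289039e+00 -2.06391346e+00]
[-3.23193009e-01 -1.95612585e-01  2.00431485e+00 -4.44089210e-16
  1.33289039e+00  1.07767919e+00]
[[309.70691629   0.         320.39589068]
 [  0.         309.70691629 197.60013911]
 [  0.           0.           1.        ]] [ 0.33379716 -0.02703672  0.36284691] [[-1.69949574e-01  9.85452372e-01  8.74019105e-04]
 [ 9.37486355e-01  1.61403964e-01  3.08331144e-01]
 [ 3.03704587e-01  5.32201275e-02 -9.51278688e-01]] 2.225
```

View pics/w1.png

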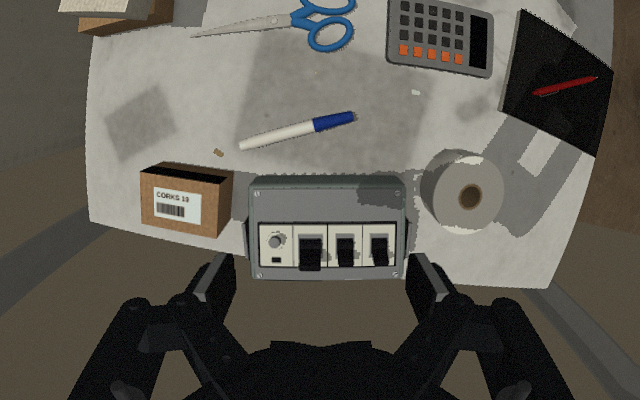

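The wrist view is turned half round. The box is centred near (327,228), the button is at (275,241), the wide lever at (311,253), the narrow levers at (346,250) and (380,250), and the marker at (298,130). I enlarge it for pixel-level points.

Run:
```python
import cv2
a=cv2.imread("pics/w1.png")[170:290,240:420];cv2.imwrite("pics/w1c.png",cv2.resize(a,None,fx=4.4,fy=4.4,interpolation=cv2.INTER_CUBIC))
```

```text
(no output)
```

View pics/w1c.png

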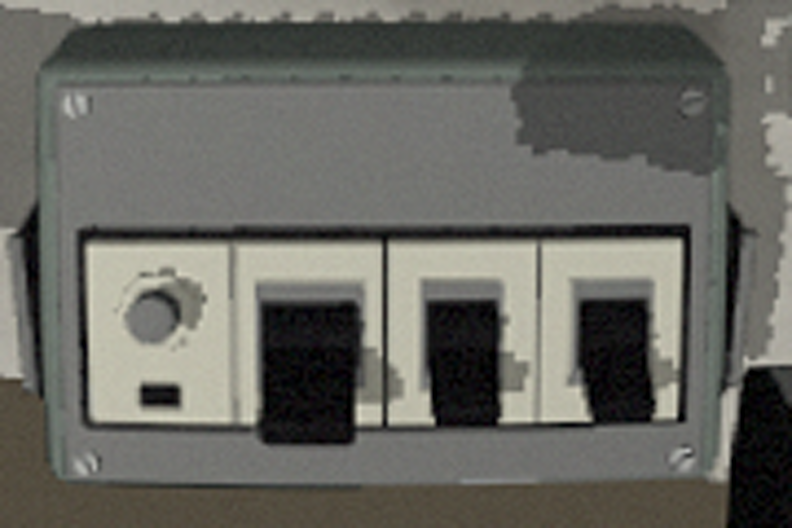

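The crop gives the white block's corners at (87,239), (686,239), (684,424) and (90,425). The button top's centre is at (152,318), and the wide lever's tip end is near (308,440).

```bash
cat >> h.py <<'E'
n=np.array([-.259,0,.966]);s_=np.array([.966,0,.259]);ey_=np.array([0,1,0])
def Rz(a):
    c,s=np.cos(a),np.sin(a);return np.array([[c,-s,0],[s,c,0],[0,0,1]])
E
python3 - <<'E'
from h import *
from scipy.optimize import least_squares
w=pickle.load(open("w1.pkl","rb"))
f=lambda p:np.array([240+(p[0]+.5)/4.4-.5,170+(p[1]+.5)/4.4-.5])
# block corners relative to mid of the two blocks (on cover surface); image left = -y
C=[(87,239),(686,239),(684,424),(90,425)];L=[(-22.5,-72),(-22.5,72),(22.5,72),(22.5,-72)]
obs=np.array([f(p) for p in C])
M=[(a*s_+b*ey_+8*n)/1000 for a,b in L]
g=lambda q:(np.array([proj(w,Rz(q[0])@m+q[1:],True) for m in M])-obs).ravel()
r=least_squares(g,[.17,.47,0,.07]);yaw,T=r.x[0],r.x[1:];print(yaw,T,r.fun.round(2))
R=Rz(yaw);rcd=T+R@[0,-.036,0]
def loc(X):
    l=R.T@(X-rcd)*1000;return l.round(1),"s,y,n",np.round([l@s_,l[1],l@n],1)
o,d=ray(w,*f((152,318)),True);N=R@n;P=o+d*(((rcd+.021*N)-o)@N)/(d@N);print("button",P,loc(P))
top=pickle.load(open("c0.pkl","rb"))
for nm in("top","side"):print(nm,proj(top[nm],P),proj(top[nm],rcd+R@np.array([.0103,.018,.035])))
tip=rcd+R@np.array([.0103,.018,.035]);q=proj(w,tip,True);print("tip crop",(q-[240,170])*4.4)
print("rcd",rcd)
np.savez("pose.npz",yaw=yaw,rcd=rcd,btn=P)
E
```

```text
0.1694150336917258 [0.47900149 0.00618224 0.06635553] [-0.38  0.39  0.67  0.33 -0.46 -0.45  0.16 -0.32]
button [ 0.47646864 -0.04929625  0.08492249] (array([-11.9, -18.3,  18.6]), 's,y,n', array([ -6.6, -18.3,  21. ]))
top [380.52940489 179.42243966] [364.62287265 171.3560822 ]
side [351.32350014 227.98664846] [349.84766647 210.95544386]
tip crop [307.99796582 438.74016552]
rcd [ 0.48507129 -0.02930237  0.06635553]
```

The fit residuals are under 0.7 px, and the predicted lever tip at crop (308,439) matches the picture. The top and side projections agree too. I press the button square to the face.

Run:
```python
from h import *
from bench import arm
p=np.load("pose.npz");yaw=float(p["yaw"]);b=p["btn"];N=Rz(yaw)@n
T=tool(yaw,np.deg2rad(15))
arm.close_gripper()
arm.movep(b+.06*N,T)
arm.move_straight(b+.008*N,T,.1)
o=arm.observe();print(o['clock'],o['contact_force'].round(1),(o['ee_pos']-b)@N,o['gripper_width'])
print(arm.move_straight(b-.010*N,T,.02,max_force=12))
arm.wait(.3)
o=arm.observe();e=o['ee_pos']-b;print(o['clock'],o['contact_force'].round(1),e@N,(e-e@N*N).round(4))
for nm in("wrist","side"):
    w=arm.capture(nm);pickle.dump(w,open(nm+"2.pkl","wb"));cv2.imwrite(f"pics/{nm}2.png",w["frame"][:,:,::-1])
a=cv2.imread("pics/wrist2.png");s=cv2.imread("pics/side2.png")[170:290,280:420]
cv2.imwrite("pics/m2.png",np.vstack([a[100:400,120:520],cv2.resize(s,(400,300),interpolation=cv2.INTER_CUBIC)]))
```

```text
4.1333 [-0.1  0.2 -0.7] 0.008650088195814726 0.0001064381128487211
True
5.2917 [-3.7  0.1  8.4] -0.009172361949921992 [ 0.0004 -0.0003  0.0001]
```

View pics/m2.png

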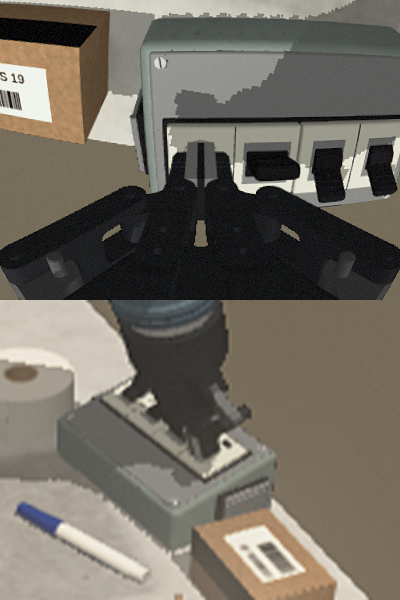

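The wide lever at (270,165) has dropped towards the robot, and the two narrow ones are still up. The button bottomed 9.2 mm in. Next I retract and lift the lever along its arc.

Run:
```python
from h import *
from bench import arm
p=np.load("pose.npz");yaw=float(p["yaw"]);b=p["btn"];rcd=p["rcd"];R=Rz(yaw);N=R@n
T=tool(yaw,np.deg2rad(15));fx=R@s_   # finger's far side direction
piv=.003*n+np.array([0,.018,0])
def tcp(th,r=.024,back=0):
    t=np.deg2rad(th);c=piv+[r*np.sin(t)-.004*np.cos(t)-back,0,r*np.cos(t)+.004*np.sin(t)]
    return rcd+R@c-.011*fx
arm.move_straight(b+.05*N,T,.15)
S=tcp(-33,back=.020);S[2]=tcp(-20)[2]
arm.move_straight(S+.05*N,T,.2)
def rep(k):
    o=arm.observe();print(k,round(o['clock'],2),(R.T@o['contact_force']).round(1))
print(arm.move_straight(S,T,.08,max_force=10));rep("down")
for th in(-20,-10,0,10,20):
    h=arm.move_straight(tcp(th),T,.05,max_force=35);rep((th,h))
    if h:break
else:
    print(arm.move_straight(tcp(31),T,.02,max_force=20));rep("top");arm.wait(.2);rep("held")
w=arm.capture("wrist");cv2.imwrite("pics/w3.png",w["frame"][100:400,120:520,::-1])
o=arm.observe();print((R.T@(o['ee_pos']-tcp(27.6)))*1000)
```

```text
False
down 7.12 [ 0.4  0.3 -1.3]
(-20, False) 7.77 [-4.9 -1.4  2.3]
(-10, False) 8.02 [-5.7 -1.4 -0.8]
(0, False) 8.27 [-6.3 -0.4  0.1]
(10, False) 8.52 [-0.4 -0.3 -0. ]
(20, False) 8.77 [ 0.  -0.3  1.2]
False
top 9.15 [-4.3  1.   4.8]
held 9.35 [-4.7  1.4  6.5]
[ 1.64341605 -0.10077546 -0.06358657]
```

View pics/w3.png

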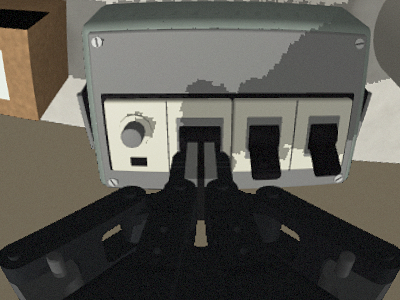

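The fingers are behind the lever, which is hidden by them, and the button at (135,130) is out. I push a little further towards the stop, back off and look.

Run:
```python
from h import *
from bench import arm
p=np.load("pose.npz");yaw=float(p["yaw"]);rcd=p["rcd"];R=Rz(yaw);N=R@n
T=tool(yaw,np.deg2rad(15))
e=arm.observe()['ee_pos']
print(arm.move_straight(e+R@[.005,0,-.001],T,.015,max_force=15))
o=arm.observe();print((R.T@o['contact_force']).round(1),R.T@(o['ee_pos']-e)*1000)
e=o['ee_pos']
arm.move_straight(e+R@[-.03,0,.004],T,.1)
arm.move_straight(e+R@[-.05,0,.10],T,.2)
arm.wait(.3)
o=arm.observe();print(o['clock'],o['contact_force'].round(1))
w=arm.capture("wrist");cv2.imwrite("pics/w4f.png",w["frame"][:,:,::-1])
q=proj(w,rcd,True);u,v=q.astype(int);print(q)
tip=lambda t:rcd+R@(.003*n+np.array([.034*np.sin(t),.018,.034*np.cos(t)]))
for t in(19,-33):print(t,(proj(w,tip(np.deg2rad(t)),True)-[u-80,v-60])*4.5)
cv2.imwrite("pics/w4.png",cv2.resize(w["frame"][v-60:v+70,u-80:u+90,::-1],None,fx=4.5,fy=4.5,interpolation=cv2.INTER_CUBIC))
t2=arm.capture("top");t0=pickle.load(open("c0.pkl","rb"))["top"]
D=np.abs(t2["frame"].astype(int)-t0["frame"]).max(2)
for k,(a,b,c,d) in dict(roll=(185,232,268,316),carton=(168,205,403,450),marker=(210,240,348,405)).items():print(k,(D[a:b,c:d]>60).sum())
```

```text
True
[-7.3 -0.2 11.3] [ 0.62627242  0.06540948 -0.28215713]
11.0417 [ 0.2  0.1 -0.4]
[300.86205026 207.16536872]
19 [450.26311868 417.83725569]
-33 [450.19544418 281.48417833]
roll 44
carton 249
marker 997
```

View pics/w4.png

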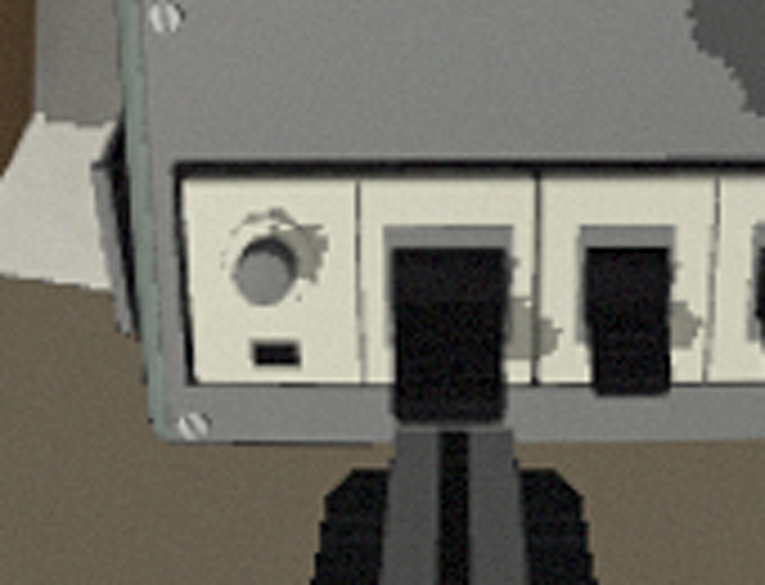

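The wide lever's tip is at about (450,420). The prediction is (450,418) for on and 281 for dropped, so it is latched up. The button at (265,268) is out, and the fingers are clear.

Run:
```python
from bench import arm
arm.finish_job();print(arm.observe()['clock'])
```

```text
the job is handed in; nothing more can be done
the job is handed in; nothing more can be done
```

I did the breaker test and handed the job in at about 11 s of the 35 s allowed; no verdict is reported. I pressed the test button about 9 mm in, square to the face, until the wide lever dropped. Then I lifted the lever back along its arc to its stop with the closed fingertips.

- **Lever:** after the fingers backed off, the lever stood up by itself. Its tip was at crop pixel (450,420), against (450,418) predicted for on and (450,281) for dropped.
- **Button and robot:** the button was out. The force on the tool was back to about 0.5 N or less, with the fingers clear of the box.
- **Ordinary breakers:** both looked up in the picture taken as the lever reached the top. The one on the left was mostly outside the last close picture.
- **Things round the box:** the top-view pixel comparison was inconclusive. It showed little change at the label roll (44 pixels), but more at the carton (249) and the marker (997). I put those changes down to the arm and its shadow and did not check further. The fingers worked only above the box, and no unexpected contact force appeared.

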